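# Screw an ottoman leg into its recessed nut and tug-test it

### The arm

A 6-joint arm with a two-finger parallel gripper is mounted at the origin on the work surface. World frame = base frame: x ahead of the robot, y to its left, z up, the work surface at z = 0. Lengths are in m, angles in rad, forces in N, time in s.
With the tool pointing down it reaches from about 0.25 to 0.725 m from the base axis. Payload 4 kg.
Tool frame: the origin (TCP) lies midway between the tips of the shut fingers; the grasp point (between the pads) lies 19 mm behind it; z points along the fingers, y is the line along which they close (so a half turn about z gives the same grasp; the last joint's range is limited). The gripper opens to 85 mm and grips with 20 to 120 N. Pads are 22 mm wide; open, the fingers measure 114 mm over their backs; the gripper's body (76 mm by 85 mm) begins 54 mm behind the grasp point. The pads swing forward as they close: fully open they stand 13 mm farther back than shut.
Start: joints at [-1.245, 0.241, 0.005, 1.335, 0, 1.571], TCP at [0.16, -0.474, 0.231] pointing down, gripper open.
Joint ranges: [-2.72, 2.72], [-1.05, 1.87], [-1.09, 1.28], [-1.99, 2.15], [-1.42, 1.44], [-3.14, 3.14]. Speed limits (rad/s): [2.79, 2.79, 3.14, 3.14, 3.14, 3.14].

### API

Orientations are given as a unit quaternion [x, y, z, w].
In Python, from workcell import bot gives the robot as it stands. The module is installed in compiled form; this text tells all that it offers.
- The arm moves only by the tool drive_tool, never from a script. Its arguments are lists of equal length, an entry for each row: "slide": the shift along the tool's x, y, z scaled (see below), a list of three; "rotation": the turn, a rotation vector about the tool's x, y, z scaled (see below), a list of three. A call has exactly 8 rows; each row is the pose to reach, as a shift and turn from the pose commanded when the call began, along the tool's axes at that moment; what a row does not reach only later rows make up. The controller multiplies each number of a shift by 250 mm and each number of a turn by 0.5 rad. A row lasts 1/8 s, in which the tool goes at most 62.5 mm and 10.7 degrees, less where a joint would pass 70% of its speed; a pose out of reach is approached as far as the arm can. A call with a number of a shift or a turn outside -1 to 1 is refused whole. A call with a gripper value outside its range is refused whole. "gripper" is the opening, from 0 (shut) to 1 (fully open), set as the call begins (left out, the last holds). The fingers move at their own pace and stop on an object; the grip force is fixed at half the most. Time passes only in rows, so rows that repeat a pose let the fingers close, or fill a call up. It gives the time, the measured TCP pose, the force, the opening and the grip force at its end, in the units of the state.
- bot.get_obs(): the state, without advancing time (a new reading comes with each control period).
- bot.camera(name): name is "scene" or "side" or "wrist"; returns a dict with "image" (480x640x3 uint8, red, green, blue), "z_map" (480x640 float32, m along the optical axis (not along the pixel's ray), 0 where there is no reading), "camera_matrix" (3x3 intrinsics, pixels), "xyz" and "orientation" of the camera in the world. Camera axes: x right, y up, looking along -z (the intrinsics and any distortion apply to the point x, -y, -z); pixel columns grow to the right and rows downward; lengths in m; the calibration is good to about 2 mm. A picture is of the moment at which its call begins.
- bot.job_done(): hands the job in; it is judged then, once.
The state is a dict: "clock": time; "joint_pos": joint angles; "joint_vel": joint speeds; "tau": joint torques, N m; "eef_pos": TCP position; "tool_rot": TCP orientation; "ft_force": force on the tool from outside, world axes, zero at the start; "ft_torque": the same for the moment, N m; "grip_width": finger opening in m; "grasp_force": force on a finger pad.
Only numpy, scipy, OpenCV 4.12 (cv2) and the standard library are available. Lean on these libraries where they do the work, as an engineer would, in place of code of your own. Each camera call takes 0.05 s, during which the arm holds its last target. There are 200 camera calls.

### The job

Take the dark brown walnut leg out of the rack, put its bolt down the deep bore of the tilted frame block, feel for the thread start at the bottom without forcing it, and screw it clockwise until it is fully home with its flange flush on the block. Then prove it holds: tug it straight out along the bore with about 10 newtons for half a second, let it settle back flush, and let go. Leave the pale and the white leg in the rack.

Things in the scene. Friction and masses are not known exactly. Their poses are not given: they have to be found in the camera images.
- leg_mid (a point): Walnut leg (dark brown, 0.15-0.3 kg): centre of its square wooden foot, 36 x 36 mm and 55 mm tall, faces square to x and y: the part to grip. z = leg's axis, away from the bolt. A yellow stripe on the end shows x. 32.5 mm below is the underside of its 46 x 46 x 5 mm steel flange, which rests on the rack's top; bolt and collar hang in the hole, so it must rise 75 mm to come clear.
- leg_pin (a point): The leg's thread lugs: centre of a cross pin 29 mm long, 5 mm thick, along the leg's x axis, 62 mm below the flange's underside (94.5 mm below the foot's centre). The lugs are alike: a half turn makes no difference. The 15 mm bolt ends 10 mm further down. Just under the flange a 29 mm wide collar, 16 mm long, fits the well's mouth.
- block: Brown wooden frame block, face 100 x 100 mm, tilted 30 degrees on a cradle: the face looks up and towards the robot. Origin: centre of the well's mouth, in the face, 112 mm above the table. z = well's axis, outwards; x runs up the face, y across it. The well is 32 mm wide, 83 mm deep, a brass nut in it. Two yellow strips on the face lie along x. Rails at +x and +y stay 17 mm below the face.
- nut_slots (a point): Centre of the nut's top ring, 51.5 mm down the well (axes as block): 18 mm hole for the bolt, two slots for the lugs. The slots lie along x, but only to within 20 degrees either way, found by feel: a lug drops in within 5 to 10 degrees of its slot. Lugs on the ring: flange 13 mm off the face. Dropped through the slots: 1.5 mm off. Then some 70 degrees clockwise to the stop: flush.
- nut (a joint): Shift of the nut along the well, m: 0 at rest, + outwards, - deeper. It floats on a spring of 1.5 N per mm both ways (10 N = 6.7 mm), stops at +14 and -10 mm. Clockwise (looking down at the foot) runs the lugs down a coarse thread under the ring; past its stop the nut only slips round. A seated leg has 1 mm of play, so a 10 N tug lifts the flange 7 to 8 mm.
- pale_leg_mid (a point): The same point of a leg of the same shape in pale wood, in the rack: to be left alone.
- white_leg_mid (a point): The same point of a leg of the same shape painted white, in the rack: to be left alone.
- rack: Plywood rack, 110 (x) x 300 (y) x 100 mm tall, origin under its centre; three 34 mm holes 95 mm apart along its y hold the three legs, in any order.
Not all that is in view belongs to the job. What is shaped like the part that bears leg_mid but purple is not meant.

How it is judged:
On the way, in this order (a step that is already met when the one before it is completed fails the run):
1. the walnut leg is lifted clear of the rack (height (world z) of leg_mid above 0.195 m), for 0.1 s.
2. its bolt has dropped through the slots of the nut: flange within 6 mm of the face, centred, nut not pressed down (z of leg_mid in the frame of block between 0.029 and 0.0385 m and x of leg_mid in the frame of block between -0.006 and 0.006 m and y of leg_mid in the frame of block between -0.006 and 0.006 m and value of joint nut above -0.004 m), for 0.1 s.
3. it is screwed home: turned at least 46 degrees from the yellow strips, flange within 1.5 mm of the face (angle between the x axis of leg_mid and the x axis of block, either way round above 0.8 rad and z of leg_mid in the frame of block below 0.034 m and value of joint nut between -0.002 and 0.004 m), for 0.1 s.
4. it is tugged outwards with 7 to 16 N for 0.3 s and holds (value of joint nut between 0.0047 and 0.0107 m and z of leg_mid in the frame of block below 0.05 m), for 0.3 s.
At the end, for the whole second after the job is handed in: The walnut leg stands in the well, its flange within 2 mm of the face, centred within 6 mm and in line within 5 degrees, its stripe turned at least 46 degrees from the yellow strips, the nut within 3 mm of rest, the leg released and still; the other two legs within 20 mm of where they were (z of leg_mid in the frame of block between 0.03 and 0.0345 m and x of leg_mid in the frame of block between -0.006 and 0.006 m and y of leg_mid in the frame of block between -0.006 and 0.006 m and angle between the x axis of leg_mid and the x axis of block, either way round above 0.8 rad and angle between the z axis of leg_mid and the z axis of block, either way round below 0.09 rad and value of joint nut between -0.003 and 0.003 m and distance of each of pale_leg_mid, white_leg_mid from where it was at the start of the episode below 0.02 m); the robot touches nothing.
It fails at once if the nut is forced: pressed down by more than 8.5 mm (about 13 N) (value of joint nut below -0.0085 m).
It fails at once if the tug is too hard: nut pulled out by more than 12.5 mm (about 19 N) (value of joint nut above 0.0125 m).
It fails at once if the pale or the white leg is pulled out or knocked about (more than 30 mm) (distance of any of pale_leg_mid, white_leg_mid from where it was at the start of the episode above 0.03 m).
It also fails if it takes over 54 s, if anything falls off the work surface, if the arm or the gripper's body presses on something with over 40 N, if the wrist force passes 120 N, or if a joint passes its speed limit or range.

## Working session

There is one attempt and no reset: what is moved stays moved. The work goes in short steps, Python scripts to look and compute and a tool call to move; the robot and the scene stay as the last step left them, time stands still between calls to the robot, and variables do not carry over. Pictures are saved under pics/ and viewed, at most 10 in all, crops included, and the job is handed in when it is done.

Besides the shell and the picture viewer there is one more tool, called after "Call:" as name(argument=value, ...), one argument or row to a line, values as JSON. drive_tool: Moves the arm, as the interface text tells. Shifts and turns lie within -1 to 1; 1 stands for 250 mm of shift or 0.5 rad of turn. Its arguments: {"type":"object","properties":{"slide":{"type":"array","items":{"type":"array","items":{"type":"number"}}},"rotation":{"type":"array","items":{"type":"array","items":{"type":"number"}}},"gripper":{"type":"number"}},"required":["slide","rotation"]}

```bash
mkdir -p pics; cat > h.py <<'E'
import numpy as np, cv2
from scipy.spatial.transform import Rotation as R
from workcell import bot
def snap(n):
    c=bot.camera(n); np.savez('/tmp/%s.npz'%n,**{k:np.array(v) for k,v in c.items()}); return c
def load(n): return np.load('/tmp/%s.npz'%n)
def pts(c):
    z=c['z_map']; K=np.array(c['camera_matrix']); v,u=np.mgrid[:z.shape[0],:z.shape[1]]
    p=np.stack([(u-K[0,2])/K[0,0]*z,-(v-K[1,2])/K[1,1]*z,-z],-1)
    return p@R.from_quat(c['orientation']).as_matrix().T+np.array(c['xyz'])
def save(im,f): cv2.imwrite('pics/'+f,cv2.cvtColor(im,cv2.COLOR_RGB2BGR))
E
python3 - <<'E'
from h import *
for n in ('scene','side'):
    c=snap(n); save(c['image'],n+'0.png'); print(n,c['xyz'],c['orientation'])
print(bot.get_obs())
E
```

```text
scene [0.9286346  0.21979278 0.72091515] [0.15206105 0.29891731 0.82733909 0.45059507]
side [0.43753351 0.48485964 0.6739129 ] [-0.01342057  0.38739284  0.92107979 -0.03686042]
{'clock': 0.1, 'joint_pos': array([-1.24497844e+00,  2.41324677e-01,  3.88462322e-03,  1.33517933e+00,
       -3.06580863e-07,  1.57080073e+00]), 'joint_vel': array([ 2.62030691e-04, -2.64956989e-03,  2.77154103e-03,  4.18000726e-04,
        9.07638629e-04, -8.11121883e-05]), 'tau': array([-6.67947152e-04, -3.73137975e+01,  2.53010416e+01,  1.08653057e-02,
       -6.94023629e-05, -2.12405308e-05]), 'eef_pos': array([ 0.15986745, -0.47317864,  0.23051823]), 'tool_rot': array([ 9.86759607e-01,  1.62187076e-01, -1.47993654e-04, -8.99435741e-04]), 'ft_force': array([-0.31039081,  0.09969592,  0.10092475]), 'ft_torque': array([ 0.02953489, -0.0011574 ,  0.00023132]), 'grasp_force': 0.0, 'grip_width': 0.08529923193619446}
```

View pics/scene0.png

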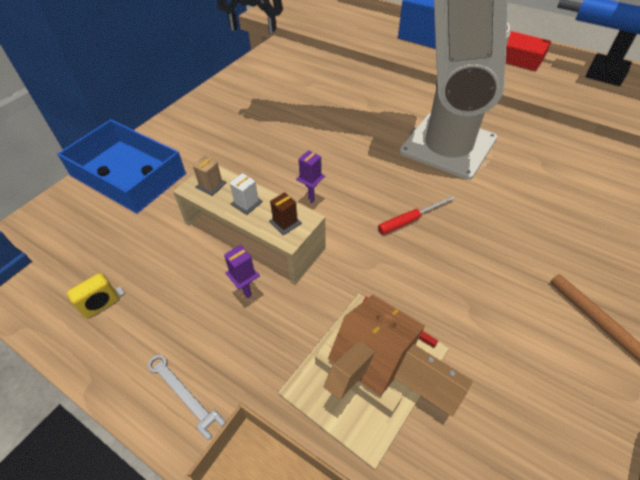

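View pics/side0.png

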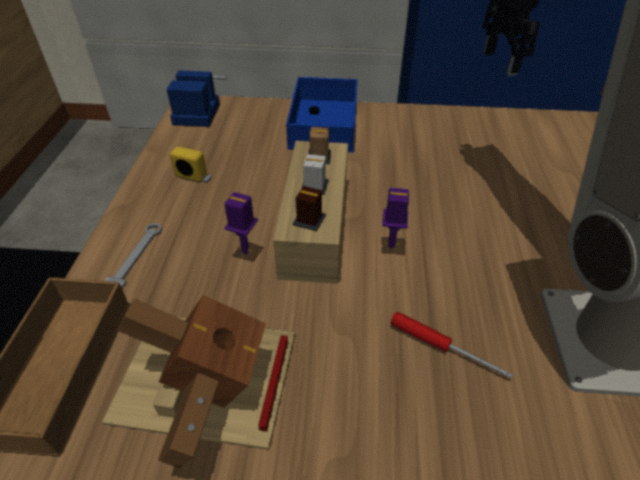

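Walnut candidates: the dark brown leg at scene (284,212) / side (308,208) fits. The two purple ones (scene (310,168) and (240,268)) are excluded by colour, and the pale and white legs sit beside it. The block's well is at side (223,338), with yellow strips at (199,328) and (247,350). Next I'll measure and make the enlarged crop.

```bash
python3 - <<'E'
from h import *
def plane(P):
    c=np.median(P,0); 
    for _ in range(4):
        q=P[np.linalg.norm(P-c,axis=1)<.12]; m=q.mean(0); n=np.linalg.svd(q-m)[2][2]; d=np.abs((P-m)@n); P=P[d<.004]
    return m,n*np.sign(n[2]),len(P)
for n in ('scene','side'):
    c=load(n); P=pts(c); im=c['image'].astype(int); hsv=cv2.cvtColor(c['image'],cv2.COLOR_RGB2HSV)
    ok=c['z_map']>0
    # dark-brown leg
    u,v=(284,212) if n=='scene' else (308,208)
    s=np.s_[v-22:v+22,u-22:u+22]
    p=P[s].reshape(-1,3); col=im[s].reshape(-1,3)
    t=p[(p[:,2]>.145)]
    top=p[p[:,2]>.157]; print(n,'leg ztop',np.percentile(p[:,2],[90,97,99]))
    top=t[t[:,2]>np.percentile(t[:,2],98)-.006]
    print('top rect',cv2.minAreaRect((top[:,:2]*1000).astype(np.float32)),len(top))
    # rack top
    m=ok&(abs(P[...,2]-.1)<.004)&(P[...,0]>.1)&(P[...,0]<.75)
    s0=np.zeros_like(m); 
    if n=='scene': s0[160:280,170:330]=1
    else: s0[135:250,270:355]=1
    q=P[m&s0]; print('rack',cv2.minAreaRect((q[:,:2]*1000).astype(np.float32)),len(q))
    yel=(hsv[...,0]>18)&(hsv[...,0]<32)&(hsv[...,1]>150)&(hsv[...,2]>120)
    if n=='side':
        b=np.s_[300:385,165:265]
        q=P[b][(hsv[b][...,0]<16)&(hsv[b][...,1]>80)&(P[b][...,2]>.07)]; print('face',plane(q))
        K=c['camera_matrix']
        for (u,v) in((199,328),(247,350)):
            w=np.s_[v-9:v+10,u-12:u+13]; qq=P[w][yel[w]]; print('strip',qq.mean(0),qq.min(0),qq.max(0),len(qq))
cr=load('side')
a=cv2.resize(cr['image'][140:260,250:410],None,fx=4,fy=4,interpolation=cv2.INTER_CUBIC)
b=cv2.resize(load('side')['image'][290:470,110:310],None,fx=3,fy=3,interpolation=cv2.INTER_CUBIC)
save(a,'crop_leg.png'); save(b,'crop_blk.png')
E
```

```text
scene leg ztop [0.15755045 0.15900661 0.15972527]
top rect ((704.08935546875, 40.23194885253906), (573.293212890625, 44.55882263183594), 43.0924186706543) 300
rack ((477.0712585449219, -213.84033203125), (300.4939270019531, 284.9372863769531), 68.84814453125) 4218
side leg ztop [0.16025515 0.1614609  0.16216691]
top rect ((484.91204833984375, 161.270751953125), (42.909523010253906, 652.6688232421875), 4.5683369636535645) 321
rack ((508.424560546875, -237.52438354492188), (303.14752197265625, 110.27503204345703), 89.57369995117188) 3979
face (array([0.59962394, 0.12486142, 0.10641756]), array([-0.27652451,  0.1396865 ,  0.95080065]), 1937)
strip [0.62891132 0.11494746 0.13189194] [0.62294682 0.11184897 0.12737949] [0.63536817 0.11694574 0.13512029] 25
strip [0.56543474 0.11920681 0.09452258] [0.55916605 0.11765075 0.08977214] [0.57237928 0.12175256 0.0987724 ] 25
```

View pics/crop_leg.png

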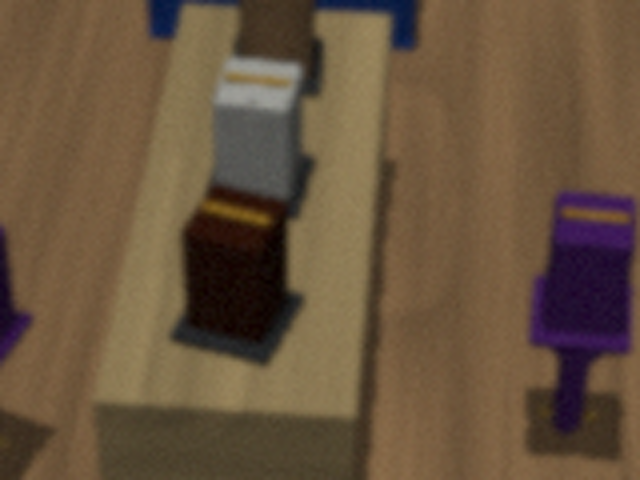

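View pics/crop_blk.png

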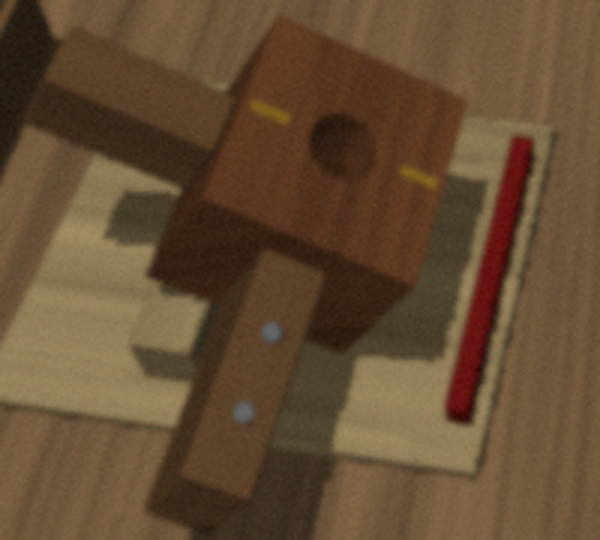

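The crop confirms the dark brown walnut leg with its yellow stripe, slightly rotated in the rack. The block crop shows the well at about crop (343,145), midway between the strips. Next I'll refine both by intersecting pixel rays with the known planes.

```bash
cat >> h.py <<'E'
def ray(c,uv,p0,n):
    K=np.array(c['camera_matrix']); uv=np.atleast_2d(uv).astype(float)
    d=np.c_[(uv[:,0]-K[0,2])/K[0,0],-(uv[:,1]-K[1,2])/K[1,1],-np.ones(len(uv))]@R.from_quat(c['orientation']).as_matrix().T
    o=np.array(c['xyz']); return o+d*(((np.array(p0)-o)@n)/(d@n))[:,None]
E
python3 - <<'E'
from h import *
for n,box,fb in (('scene',(272,192,298,210),(310,295,430,395)),('side',(298,184,324,202),(165,290,270,390))):
    c=load(n); hsv=cv2.cvtColor(c['image'],cv2.COLOR_RGB2HSV); H,S,V=[hsv[...,i].astype(int) for i in range(3)]
    yel=(H>14)&(H<34)&(S>140)&(V>110)
    def px(b,m):
        k=np.zeros_like(m); k[b[1]:b[3],b[0]:b[2]]=1; v,u=np.nonzero(m&k); return np.c_[u,v]
    q=px(box,yel); p=ray(c,q,[0,0,.16],np.array([0,0,1.]))
    d=np.linalg.svd(p-p.mean(0))[2][0]; print(n,'stripe',len(q),p.mean(0),np.degrees(np.arctan2(d[1],d[0])),np.ptp((p-p.mean(0))@d))
    # all legs points cloud: flange/top extents
    q=px(fb,yel); print('facestrips px',q.min(0),q.max(0))
    yaw=np.radians(-4); nn=np.array([-.5*np.cos(yaw),-.5*np.sin(yaw),.866])
    p=ray(c,q,[.597,.117,.112],nn)
    _,lab,cen=cv2.kmeans(p.astype(np.float32),2,None,(3,50,1e-6),5,0)
    dd=cen[0]-cen[1]; print(cen, cen.mean(0),'yaw',np.degrees(np.arctan2(dd[1],dd[0])),np.linalg.norm(dd))
    P=pts(c)
    k=(V<70)&(P[...,2]>.148)
    b=(265,188,305,235) if n=='scene' else (290,180,330,228)
    # rack orientation from right edge etc
    m=(abs(P[...,2]-.1)<.006)&(abs(P[...,0]-.5)<.12)&(P[...,1]<-.05)&(P[...,1]>-.45)&(S>50)
    q=P[m]; print('rack',cv2.minAreaRect((q[:,:2]*1000).astype(np.float32)))
E
```

```text
scene stripe 69 [ 0.51052168 -0.14146752  0.16      ] -15.793169286075678 0.031273767745432196
facestrips px [348 309] [398 349]
[[0.63258374 0.11618683 0.13252762]
 [0.56805515 0.12106881 0.09516498]] [0.60031945 0.11862782 0.1138463 ] yaw -4.3265305 0.07472441
rack ((509.2408142089844, -236.79795837402344), (303.8948059082031, 112.88203430175781), 89.68014526367188)
side stripe 20 [ 0.50862987 -0.14489514  0.16      ] 162.66384691440967 0.024118815100133927
facestrips px [193 323] [255 352]
[[0.63004106 0.11382888 0.13115807]
 [0.5653221  0.11852696 0.09369331]] [0.5976816  0.11617792 0.11242568] yaw -4.1519356 0.07492813
rack ((536.0733032226562, -237.72311401367188), (303.1202087402344, 165.89784240722656), 89.48238372802734)
```

```bash
cat >> h.py <<'E'
def go(pos,rot=None,frm=None):
    """print slide/rotation numbers from the present (or frm=(pos,quat)) pose to the target"""
    o=bot.get_obs(); p,q=(o['eef_pos'],o['tool_rot']) if frm is None else frm
    r=R.from_quat(q); s=r.inv().apply(np.array(pos)-p)/.25
    t=(r.inv()*(rot if rot is not None else r)).as_rotvec()/.5
    print('slide',s.round(3),'rot',t.round(3)); return s,t
def down(yaw): # tool down, tool x at yaw deg
    return R.from_euler('z',yaw,degrees=True)*R.from_euler('x',180,degrees=True)
E
python3 -c "
from h import *
go([.509,-.142,.30])
go([.48,-.142,.30])
"
```

```text
slide [ 1.747 -0.809 -0.276] rot [0. 0. 0.]
slide [ 1.637 -0.846 -0.276] rot [0. 0. 0.]
```

Call:
drive_tool(
  slide=[
    [0.2,-0.1,-0.15],
    [0.4,-0.2,-0.28],
    [0.6,-0.3,-0.28],
    [0.8,-0.4,-0.28],
    [0.9,-0.43,-0.28],
    [0.9,-0.43,-0.28],
    [0.9,-0.43,-0.28],
    [0.9,-0.43,-0.28],
  ],
  rotation=[
    [0,0,0.1],
    [0,0,0.2],
    [0,0,0.4],
    [0,0,0.4],
    [0,0,0.4],
    [0,0,0.4],
    [0,0,0.4],
    [0,0,0.4],
  ],
  gripper=0.75,
)

```text
clock: 1.1
eef_pos: [0.338, -0.3005, 0.3011]
tool_rot: [0.998, 0.062, -0.0, -0.0]
ft_force: [-0.0, -0.3, -0.6]
grip_width: 0.0642
grasp_force: 0.0
```

```bash
python3 -c "
from h import *
o=bot.get_obs();print(o['joint_pos'],o['eef_pos'],o['tool_rot'],o['grip_width'],o['clock'])
go([.509,-.142,.30],down(-16.5))
go([.509,-.142,.30],down(163.5))
"
```

```text
[-7.26557627e-01  1.25425504e-01  4.34045267e-02  1.48927873e+00
 -2.06550877e-04  2.29100836e+00] [ 0.33799672 -0.30047414  0.30113103] [ 9.98077751e-01  6.19736156e-02 -2.50663275e-04 -1.05739817e-04] 0.06417274563194969 1.1
slide [ 0.757 -0.544  0.004] rot [-0.     0.001  0.824]
slide [ 0.757 -0.544  0.004] rot [-1.000e-03 -0.000e+00 -5.459e+00]
```

Call:
drive_tool(
  slide=[
    [0.1,-0.07,0],
    [0.2,-0.15,0],
    [0.3,-0.22,0],
    [0.4,-0.3,0],
    [0.5,-0.37,0],
    [0.6,-0.45,0],
    [0.7,-0.5,0],
    [0.75,-0.54,0],
  ],
  rotation=[
    [0,0,-0.3],
    [0,0,-0.6],
    [0,0,-0.9],
    [0,0,-1],
    [0,0,-1],
    [0,0,-1],
    [0,0,-1],
    [0,0,-1],
  ],
)

```text
clock: 2.1
eef_pos: [0.5083, -0.1426, 0.3009]
tool_rot: [0.952, 0.307, -0.0, -0.0]
ft_force: [-0.3, 0.1, 0.4]
grip_width: 0.0641
grasp_force: 0.0
```

Call:
drive_tool(
  slide=[
    [0,0,0],
    [0,0,0],
    [0,0,0],
    [0,0,0],
    [0,0,0],
    [0,0,0],
    [0,0,0],
    [0,0,0],
  ],
  rotation=[
    [0,0,-0.3],
    [0,0,-0.6],
    [0,0,-0.9],
    [0,0,-1],
    [0,0,-1],
    [0,0,-1],
    [0,0,-1],
    [0,0,-1],
  ],
)

```text
clock: 3.1
eef_pos: [0.5078, -0.1424, 0.3013]
tool_rot: [0.846, 0.534, -0.0, 0.0]
ft_force: [-0.0, 0.1, 0.4]
grip_width: 0.0639
grasp_force: 0.0
```

Call:
drive_tool(
  slide=[
    [0,0,0],
    [0,0,0],
    [0,0,0],
    [0,0,0],
    [0,0,0],
    [0,0,0],
    [0,0,0],
    [0,0,0],
  ],
  rotation=[
    [0,0,-0.3],
    [0,0,-0.6],
    [0,0,-0.9],
    [0,0,-1],
    [0,0,-1],
    [0,0,-1],
    [0,0,-1],
    [0,0,-1],
  ],
)

```text
clock: 4.1
eef_pos: [0.5079, -0.1424, 0.3013]
tool_rot: [0.687, 0.726, 0.0, 0.0]
ft_force: [0.5, -0.8, 0.5]
grip_width: 0.0639
grasp_force: 0.0
```

Call:
drive_tool(
  slide=[
    [0,0,0],
    [0,0,0],
    [0,0,0],
    [0,0,0],
    [0,0,0],
    [0,0,0],
    [0,0,0],
    [0,0,0],
  ],
  rotation=[
    [0,0,-0.3],
    [0,0,-0.6],
    [0,0,-0.9],
    [0,0,-1],
    [0,0,-1],
    [0,0,-1],
    [0,0,-1],
    [0,0,-1],
  ],
)

```text
clock: 5.1
eef_pos: [0.5079, -0.1424, 0.3013]
tool_rot: [0.486, 0.874, -0.0, -0.0]
ft_force: [0.0, -1.0, 0.4]
grip_width: 0.0644
grasp_force: 0.0
```

Call:
drive_tool(
  slide=[
    [0,0,0],
    [0,0,0],
    [0,0,0],
    [0,0,0],
    [0,0,0],
    [0,0,0],
    [0,0,0],
    [0,0,0],
  ],
  rotation=[
    [0,0,-0.3],
    [0,0,-0.6],
    [0,0,-0.9],
    [0,0,-1],
    [0,0,-1],
    [0,0,-1],
    [0,0,-1],
    [0,0,-1],
  ],
)

```text
clock: 6.1
eef_pos: [0.5079, -0.1424, 0.3013]
tool_rot: [0.255, 0.967, 0.0, 0.0]
ft_force: [0.2, 0.6, -0.0]
grip_width: 0.0641
grasp_force: 0.0
```

```bash
python3 -c "
from h import *
o=bot.get_obs();print(o['joint_pos'],o['eef_pos'],o['tool_rot'],o['grip_width'],o['clock'])
go([.509,-.142,.30],down(163.5))
c=snap('wrist'); save(c['image'],'wrist0.png'); print(c['xyz'],c['orientation'])
"
```

```text
[-2.73345192e-01  2.79458868e-01  2.36930645e-01  1.52825639e+00
  1.64225006e-05  2.42704466e-01] [ 0.50787908 -0.14238528  0.30131459] [2.55171266e-01 9.66895871e-01 8.12055134e-06 5.98259439e-06] 0.06411080996578832 6.1
slide [-0.003  0.004  0.005] rot [ 0.     0.    -0.456]
[ 0.43732701 -0.10164118  0.44386811] [-0.13666804 -0.07933637  0.49730451  0.85306261]
```

View pics/wrist0.png

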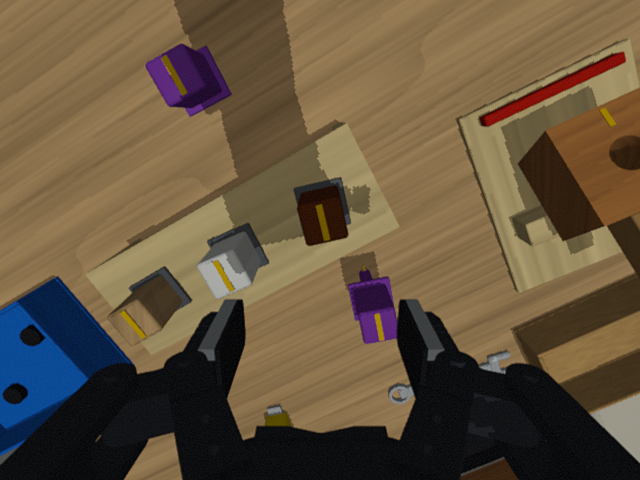

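The wrist view shows the walnut leg at (322,222), the white leg at (228,272) and a purple decoy at (375,310). The left part of the block and its well are at the right edge.

```bash
python3 - <<'E'
from h import *
c=load('wrist'); hsv=cv2.cvtColor(c['image'],cv2.COLOR_RGB2HSV); H,S,V=[hsv[...,i].astype(int) for i in range(3)]
def px(b,m):
    k=np.zeros_like(m); k[b[1]:b[3],b[0]:b[2]]=1; v,u=np.nonzero(m&k); return np.c_[u,v]
yel=(H>18)&(H<34)&(S>140)&(V>110)
q=px((310,195,336,248),yel); p=ray(c,q,[0,0,.16],np.array([0,0,1.]))
d=np.linalg.svd(p-p.mean(0))[2][0]; print('stripe',len(q),p.mean(0),(p.min(0)+p.max(0))/2,np.degrees(np.arctan2(d[1],d[0])),np.ptp((p-p.mean(0))@d))
P=pts(c)
for nm,b,zr in(('top',(290,175,360,255),(.155,.166)),('purple',(345,270,400,345),(.1,.3)),('pur2',(140,40,235,120),(.1,.3))):
    k=np.zeros(V.shape,bool);k[b[1]:b[3],b[0]:b[2]]=1
    m=k&(P[...,2]>zr[0])&(P[...,2]<zr[1]); t=P[m]; print(nm,len(t),np.percentile(t[:,2],[5,50,98]),cv2.minAreaRect((t[:,:2]*1000).astype(np.float32)))
b=c['image'][100:345,480:640]
# face points
k=np.zeros(V.shape,bool);k[100:215,560:640]=1
t=P[k&(H<16)&(S>100)&(V>60)&(P[...,2]>.08)]; m=t.mean(0); n=np.linalg.svd(t-m)[2][2]; print('facen',n,m,len(t))
q=px((595,100,620,130),yel); print('strip',ray(c,q,[.598,.117,.112],np.array([-.5,.03,.866])).mean(0))
E
```

```text
stripe 101 [ 0.50482433 -0.13892105  0.16      ] [ 0.50767644 -0.13986276  0.16      ] -15.614734001711769 0.02848716499446027
top 1918 [0.15773915 0.15967476 0.16133693] ((507.1549377441406, -139.96359252929688), (35.948856353759766, 36.20573806762695), 73.83395385742188)
purple 1685 [0.10498837 0.1310032  0.13314326] ((631.2034301757812, -147.48049926757812), (36.03678512573242, 36.489322662353516), 72.74168395996094)
pur2 2892 [0.10735629 0.13153192 0.13355005] ((354.295654296875, -185.62696838378906), (36.475189208984375, 36.49497985839844), 86.3476791381836)
facen [ 0.02581066 -0.74779414 -0.66342877] [0.58950066 0.09958905 0.10986158] 6500
strip [0.56490549 0.12348439 0.09266769]
```

```bash
python3 -c "
from h import *
go([.507,-.140,.1145],down(164))
"
```

```text
slide [0.008 0.007 0.747] rot [-0.    -0.    -0.473]
```

Call:
drive_tool(
  slide=[
    [0.008,0.007,0.1],
    [0.008,0.007,0.2],
    [0.008,0.007,0.35],
    [0.008,0.007,0.47],
    [0.008,0.007,0.58],
    [0.008,0.007,0.67],
    [0.008,0.007,0.73],
    [0.008,0.007,0.747],
  ],
  rotation=[
    [0,0,-0.25],
    [0,0,-0.473],
    [0,0,-0.473],
    [0,0,-0.473],
    [0,0,-0.473],
    [0,0,-0.473],
    [0,0,-0.473],
    [0,0,-0.473],
  ],
)

```text
clock: 7.15
eef_pos: [0.5066, -0.1397, 0.1138]
tool_rot: [0.139, 0.99, 0.0, -0.001]
ft_force: [0.0, 0.9, 0.2]
grip_width: 0.0641
grasp_force: 0.0
```

Call:
drive_tool(
  slide=[
    [0,0,0],
    [0,0,0],
    [0,0,0],
    [0,0,0],
    [0,0,0],
    [0,0,0],
    [0,0,0],
    [0,0,0],
  ],
  rotation=[
    [0,0,0],
    [0,0,0],
    [0,0,0],
    [0,0,0],
    [0,0,0],
    [0,0,0],
    [0,0,0],
    [0,0,0],
  ],
  gripper=0,
)

```text
clock: 8.15
eef_pos: [0.5078, -0.1401, 0.1156]
tool_rot: [0.139, 0.99, -0.0, 0.001]
ft_force: [-0.4, -1.1, 5.2]
grip_width: 0.0353
grasp_force: 60.5
```

```bash
python3 -c "
from h import *
o=bot.get_obs();print(o['joint_pos'],o['eef_pos'],o['tool_rot'],o['ft_force'],o['grip_width'])
"
```

```text
[-2.69216434e-01  3.69823650e-01 -1.28834655e-01  1.06983493e+00
 -2.09673684e-06  1.01418770e-02] [ 0.50782408 -0.14011681  0.11558927] [ 1.39225311e-01  9.90260060e-01 -1.49791048e-04  1.14176382e-03] [-0.37515228 -1.08949343  5.23652124] 0.035338523284758346
```

Call:
drive_tool(
  slide=[
    [0,0,-0.06],
    [0,0,-0.15],
    [0,0,-0.25],
    [0,0,-0.37],
    [0,0,-0.49],
    [0,0,-0.61],
    [0,0,-0.7],
    [0,0,-0.7],
  ],
  rotation=[
    [0,0,0],
    [0,0,0],
    [0,0,0],
    [0,0,0],
    [0,0,0],
    [0,0,0],
    [0,0,0],
    [0,0,0],
  ],
)

```text
clock: 9.15
eef_pos: [0.5077, -0.14, 0.2915]
tool_rot: [0.139, 0.99, -0.0, 0.002]
ft_force: [0.8, 1.2, -2.2]
grip_width: 0.0354
grasp_force: 60.0
```

```bash
cat >> h.py <<'E'
YAW=-4.2; B0=np.array([.5985,.117,.112])
def blockR(yaw=YAW): return R.from_euler('zy',[yaw,-30],degrees=True)
def toolR(th=0,yaw=YAW): # tool z=-block z, tool x=-block x, then th deg clockwise (about tool z)
    return blockR(yaw)*R.from_matrix(np.diag([-1,1,-1.]))*R.from_euler('z',th,degrees=True)
GRIP=.017 # leg_mid is this far behind the TCP
def tcp(zmid,x=0,y=0,b0=None): # TCP for leg_mid at (x,y,zmid) in block frame
    return (B0 if b0 is None else b0)+blockR().apply([x,y,zmid-GRIP])
E
python3 - <<'E'
from h import *
o=bot.get_obs();print(o['eef_pos'],o['tool_rot'],o['ft_force'],o['joint_pos'])
print(blockR().as_matrix().round(3))
go(tcp(.20),toolR()); print(tcp(.2))
c=snap('side'); save(c['image'],'side1.png')
P=pts(c)
m=(abs(P[...,0]-.51)<.035)&(abs(P[...,1]+.14)<.035)&(P[...,2]>.15)
q=P[m]; print(len(q), np.percentile(q[:,2],[1,99]))
E
```

```text
[ 0.50766083 -0.14004063  0.29146151] [ 1.39207503e-01  9.90261753e-01 -2.01904043e-04  1.70015749e-03] [ 0.7579548   1.15401155 -2.21161427] [-2.69182985e-01  2.75552832e-01  2.06484087e-01  1.49830359e+00
  3.87584541e-05  1.01396553e-02]
[[ 0.864  0.063 -0.5  ]
 [-0.073  0.997  0.   ]
 [ 0.499  0.037  0.866]]
slide [0.286 0.988 0.083] rot [-0.185 -1.026 -0.402]
[0.507      0.117      0.27048265]
4979 [0.21621922 0.47321516]
```

View pics/side1.png

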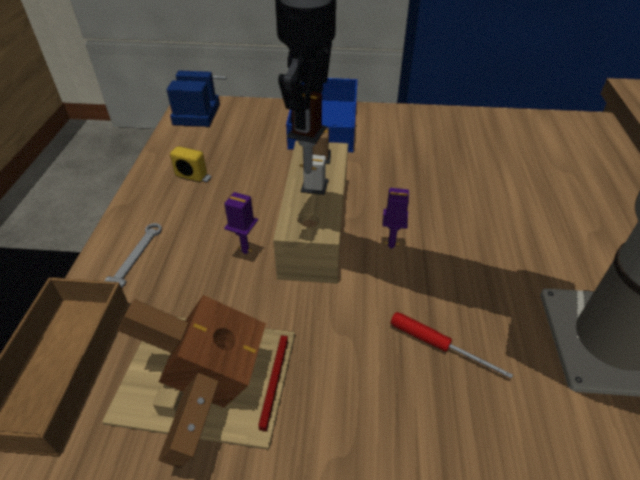

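The walnut leg hangs from the gripper at (308,130), and the pale and white legs are still in the rack. The well is at (223,338).

```bash
sed -i "s/from_euler('zy',\[yaw,-30\]/from_euler('ZY',[yaw,-30]/" h.py; python3 - <<'E'
from h import *
print(blockR().as_matrix().round(3))
go(tcp(.20),toolR()); print(tcp(.2))
E
```

```text
[[ 0.864  0.073 -0.499]
 [-0.063  0.997  0.037]
 [ 0.5    0.     0.866]]
slide [0.29  1.014 0.077] rot [-0.108 -1.042 -0.402]
[0.50724573 0.1237013  0.27048265]
```

Call:
drive_tool(
  slide=[
    [0.02,0.1,-0.02],
    [0.07,0.25,-0.02],
    [0.1,0.4,-0.02],
    [0.15,0.55,-0.02],
    [0.2,0.7,-0.02],
    [0.24,0.85,0.0],
    [0.28,0.97,0.03],
    [0.29,0.99,0.05],
  ],
  rotation=[
    [-0.01,-0.1,-0.04],
    [-0.03,-0.25,-0.1],
    [-0.045,-0.4,-0.16],
    [-0.06,-0.55,-0.22],
    [-0.075,-0.7,-0.28],
    [-0.09,-0.85,-0.33],
    [-0.104,-0.98,-0.386],
    [-0.104,-1,-0.386],
  ],
)

```text
clock: 10.2
eef_pos: [0.5028, 0.1191, 0.2739]
tool_rot: [0.038, 0.969, -0.009, 0.246]
ft_force: [-0.1, -0.6, -1.2]
grip_width: 0.0354
grasp_force: 60.4
```

```bash
python3 - <<'E'
from h import *
o=bot.get_obs();print(o['eef_pos'],o['ft_force'],o['joint_pos'],o['clock'])
go(tcp(.20),toolR())
c=snap('wrist'); save(c['image'],'wrist1.png')
s=snap('side')
E
```

```text
[0.50278171 0.11910439 0.27391284] [-0.0901833  -0.63144893 -1.23133996] [ 0.3486016  -0.08508844 -0.36560165  0.83119502 -0.19833801  0.38034853] 10.2
slide [-0.008  0.02   0.02 ] rot [-0.004 -0.053 -0.009]
```

View pics/wrist1.png

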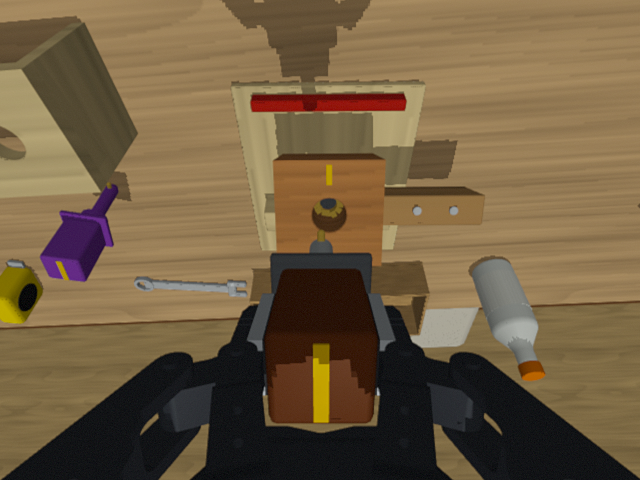

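The wrist view shows the well at (329,213) with brass in it, the upper strip at (329,175), the bolt pointing at it from (321,245), and the foot top with its stripe at (321,385).

```bash
python3 - <<'E'
from h import *
c=load('wrist'); P=pts(c); im=c['image']; hsv=cv2.cvtColor(im,cv2.COLOR_RGB2HSV); H,S,V=[hsv[...,i].astype(int) for i in range(3)]
o=bot.get_obs(); r=R.from_quat(o['tool_rot']); T=lambda p:r.inv().apply(p-o['eef_pos'])*1000
face=np.zeros(V.shape,bool); face[162:245,280:380]=1; face[180:262,300:350]=0
t=P[face]; m=np.median(t,0); t=t[np.abs(t@np.array([-.499,.037,.866])-m@np.array([-.499,.037,.866]))<.01]
m=t.mean(0); n=np.linalg.svd(t-m)[2][2]; n*=np.sign(n[2]); print('n',n,'tilt',np.degrees(np.arccos(n[2])),len(t), 'yaw of -n',np.degrees(np.arctan2(-n[1],-n[0]))+0, ((t-m)@n).std())
# well rim: pixels below plane by >4mm
d=(P-m)@n; w=np.zeros(V.shape,bool); w[190:236,305:352]=1
w&=(d<-.004); 
ct=max(cv2.findContours(w.astype(np.uint8),0,1)[0],key=cv2.contourArea)
p=ray(c,ct[:,0,:],m,n); b=R.align_vectors([[0,0,1]],[n])[0]
bR=blockR(); pb=bR.inv().apply(p-B0)*1000
print('contour in block frame x',pb[:,0].min(),pb[:,0].max(),'y',pb[:,1].min(),pb[:,1].max(),'z',pb[:,2].mean())
cen,ax=cv2.minEnclosingCircle(pb[:,:2].astype(np.float32)); print('circle',cen,ax)
pc=B0+bR.apply(np.r_[cen,pb[:,2].mean()]/1000); print('well world',pc,'tool',T(pc))
yel=(H>18)&(H<34)&(S>140)&(V>110); k=np.zeros_like(yel);k[160:190,318:340]=1
v,u=np.nonzero(yel&k); s=bR.inv().apply(ray(c,np.c_[u,v],m,n)-B0)*1000; print('strip blk',s.mean(0),s.min(0),s.max(0),'ang',np.degrees(np.arctan2(*(np.linalg.svd(s-s.mean(0))[2][0][[1,0]]))))
# leg in tool frame
k=np.zeros_like(yel);k[265:440,255:390]=1
q=T(P[k]); hz=q[(q[:,2]<-20)&(q[:,2]>-60)]; print('top z',np.percentile(q[:,2],[1,5,20,50]))
zt=np.median(T(P[340:425,270:375].reshape(-1,3))[:,2]); print('end z',zt)
top=q[abs(q[:,2]-zt)<2.5]; print('end rect',cv2.minAreaRect(top[:,:2].astype(np.float32)))
k2=np.zeros_like(yel);k2[340:425,305:335]=1; v,u=np.nonzero(yel&k2); s=T(P[v,u]); print('stripe',s.mean(0),s.min(0),s.max(0))
# bolt tip
k=np.zeros_like(yel);k[228:256,305:338]=1; q=T(P[k]); q=q[(q[:,2]>40)&(q[:,2]<100)]; print('bolt',len(q),q[:,:2].mean(0),q.min(0),q.max(0))
sc=load('side');
E
```

```text
n [-0.49720264  0.03394121  0.86697031] tilt 29.891543363064166 5033 yaw of -n -3.905200199990505 0.000721568475210764
contour in block frame x -17.463567735261428 12.76143773438672 y -12.180946091383326 18.29143992987535 z 0.58441232131661
circle (-2.616769790649414, 3.0177226066589355) 15.677345275878906
well world [0.59616949 0.12019699 0.11119773] tool [ -2.84914029   9.56128789 187.44685653]
strip blk [-38.87226142   3.19188867   0.65353173] [-47.9292649    0.73855527   0.63079961] [-29.28688196   6.10835047   0.67576751] ang -0.3966300459931602
top z [-82.08370901 -75.85647196 -45.08569832 -43.56694176]
end z -44.54723299541053
end rect ((1.6580791473388672, 2.600536346435547), (41.97356414794922, 36.52851867675781), 89.52779388427734)
stripe [  1.18228304   2.14160376 -45.41364353] [ -16.14070861   -0.45769825 -142.83116345] [ 82.3048336    4.89762308 -43.21895022]
bolt 339 [8.93816087 2.1145924 ] [ 3.06859464 -5.12903443 55.69253045] [16.19995004  9.43240532 81.37096644]
```

```bash
cat >> h.py <<'E'
B0=B0+blockR().apply([-.0009,.0008,.0003])
def st():
    o=bot.get_obs(); d=blockR().inv()
    m=d.apply(o['eef_pos']-B0)*1000; rel=(toolR().inv()*R.from_quat(o['tool_rot'])).as_rotvec(degrees=True)
    print('t',o['clock'],'mid(mm)',(m+[0,0,1000*GRIP]).round(2),'th',rel.round(1),'F',d.apply(o['ft_force']).round(2),'M',d.apply(o['ft_torque']).round(2),'w',round(o['grip_width'],4),'j',o['joint_pos'].round(2))
E
python3 - <<'E'
from h import *
st(); go(tcp(.14),toolR(-16))
E
```

```text
t 10.3 mid(mm) [  0.3   -6.75 204.77] th [0.2 1.5 0.4] F [-1.41  0.09 -1.89] M [-0.03  0.71 -0.  ] w 0.0352 j [ 0.35 -0.08 -0.36  0.83 -0.2   0.38]
slide [-0.005  0.028  0.259] rot [ 0.001 -0.053 -0.571]
```

Call:
drive_tool(
  slide=[
    [-0.005,0.028,0.05],
    [-0.005,0.028,0.1],
    [-0.005,0.028,0.16],
    [-0.005,0.028,0.21],
    [-0.005,0.028,0.25],
    [-0.005,0.028,0.259],
    [-0.005,0.028,0.259],
    [-0.005,0.028,0.259],
  ],
  rotation=[
    [0,-0.053,-0.2],
    [0,-0.053,-0.4],
    [0,-0.053,-0.571],
    [0,-0.053,-0.571],
    [0,-0.053,-0.571],
    [0,-0.053,-0.571],
    [0,-0.053,-0.571],
    [0,-0.053,-0.571],
  ],
)

```text
clock: 11.3
eef_pos: [0.5385, 0.1227, 0.2215]
tool_rot: [-0.098, 0.96, -0.045, 0.258]
ft_force: [0.6, 0.3, -1.4]
grip_width: 0.0349
grasp_force: 60.4
```

```bash
python3 - <<'E'
from h import *
st(); go(tcp(.14),toolR(-16)); go(tcp(.09),toolR(-16))
c=snap('wrist'); save(cv2.resize(c['image'][120:300,220:440],None,fx=3,fy=3,interpolation=cv2.INTER_CUBIC),'wrist2.png')
E
```

```text
t 11.3 mid(mm) [  3.44   0.45 141.69] th [ -0.1  -0.3 -15.9] F [-0.23  0.38 -1.51] M [-0.    0.65 -0.02] w 0.0349 j [ 0.33  0.01 -0.44  0.63 -0.2   0.08]
slide [0.014 0.002 0.007] rot [ 0.001  0.011 -0.005]
slide [0.015 0.002 0.207] rot [ 0.001  0.011 -0.005]
```

View pics/wrist2.png

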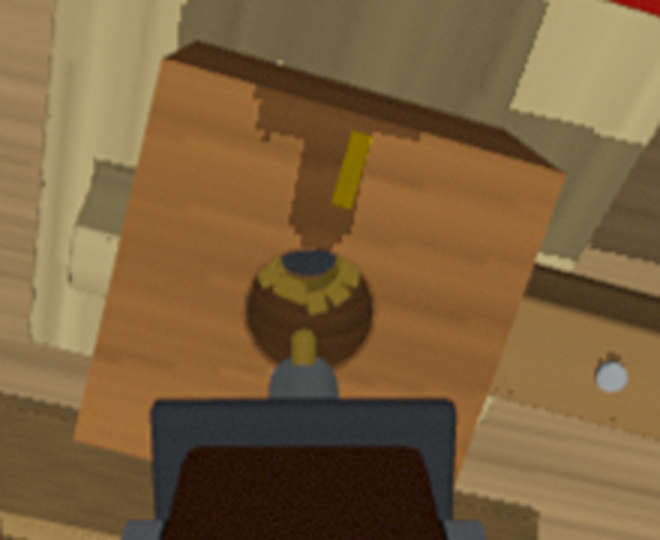

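The enlarged view shows the well with the brass ring at its bottom, around crop (310,285), and the bolt with a lug above it at (303,345). The depth map may give the slot angle and the remaining offset.

```bash
python3 - <<'E'
from h import *
st()
c=load('wrist'); P=pts(c); o=bot.get_obs(); r=R.from_quat(o['tool_rot']); bR=blockR()
Q=bR.inv().apply(P.reshape(-1,3)-B0).reshape(P.shape)*1000
hsv=cv2.cvtColor(c['image'],cv2.COLOR_RGB2HSV); H,S,V=[hsv[...,i].astype(int) for i in range(3)]
f=np.zeros(V.shape,bool); f[145:270,260:400]=1
face=f&(abs(Q[...,2])<3); print('face z',np.median(Q[face][:,2]))
w=np.zeros(V.shape,bool); w[195:250,295:350]=1
m=w&(Q[...,2]<-4); ct=max(cv2.findContours(m.astype(np.uint8),0,1)[0],key=cv2.contourArea)[:,0,:]
n=bR.apply([0,0,1]); p=bR.inv().apply(ray(c,ct,B0+n*np.median(Q[face][:,2])/1000,n)-B0)*1000
up=p[(ct[:,1]<232)]   # rim away from the bolt
from scipy.optimize import least_squares
s=least_squares(lambda a:np.hypot(up[:,0]-a[0],up[:,1]-a[1])-16,[0,0],loss='soft_l1').x; print('well centre blk',s,len(up))
# bolt/flange in block frame, tool frame
T=lambda p:r.inv().apply(p-o['eef_pos'])*1000
k=np.zeros(V.shape,bool);k[225:252,305:336]=1; q=T(P[k]); q=q[(q[:,2]>40)&(q[:,2]<100)]; print('bolt tool',q.min(0),q.max(0))
k=np.zeros(V.shape,bool);k[254:265,268:376]=1; q=T(P[k]); q=q[abs(q[:,2]-13)<8]; print('flange tool',np.percentile(q,[1,99],axis=0))
q=Q[w&(Q[...,2]<-40)]; col=hsv[w&(Q[...,2]<-40)]
rr=np.hypot(q[:,0]-s[0],q[:,1]-s[1]); a=np.degrees(np.arctan2(q[:,1]-s[1],q[:,0]-s[0]))
for i in np.argsort(a):
    if rr[i]<17: print(int(a[i]),int(rr[i]),int(q[i,2]),end='; ')
E
```

```text
t 11.35 mid(mm) [  3.41   0.49 141.73] th [ -0.1  -0.3 -15.9] F [-0.64 -0.26 -2.02] M [0.02 0.69 0.  ] w 0.0356 j [ 0.33  0.01 -0.44  0.63 -0.2   0.08]
face z 0.2864419471522721
well centre blk [-1.13246813  2.26950283] 87
bolt tool [ 1.05579726 -6.14245219 56.69562148] [14.27106889  8.55276788 82.0379194 ]
flange tool [[ 17.67998884 -21.0275529    9.16058031]
 [ 22.76562562  23.35523812  12.39115642]]
-85 9 -50; -77 10 -51; -76 9 -52; -72 10 -51; -71 11 -52; -68 11 -51; -68 12 -51; -68 11 -51; -67 9 -54; -67 10 -51; -66 9 -51; -65 13 -51; -65 12 -51; -64 11 -50; -64 10 -50; -63 16 -40; -63 12 -51; -62 13 -51; -61 13 -51; -59 9 -52; -59 15 -50; -59 11 -51; -59 12 -52; -58 13 -50; -58 14 -51; -57 16 -50; -57 15 -47; -56 10 -52; -56 12 -51; -56 15 -44; -56 15 -51; -55 9 -66; -55 9 -52; -54 16 -42; -54 14 -52; -54 11 -52; -52 12 -50; -52 13 -52; -52 10 -51; -52 9 -64; -52 9 -50; -52 14 -50; -51 15 -52; -50 15 -50; -50 9 -54; -50 13 -50; -50 15 -46; -50 12 -51; -49 13 -50; -49 11 -50; -48 9 -51; -48 9 -63; -48 15 -51; -47 16 -46; -47 15 -42; -47 12 -50; -47 10 -50; -46 15 -50; -46 14 -52
[... 6122 characters left out ...]
 77 9 -50; 77 13 -50; 78 9 -63; 78 14 -52; 79 10 -50; 80 12 -50; 80 15 -51; 80 15 -41; 80 13 -51; 81 15 -44; 81 11 -50; 81 14 -51; 82 12 -52; 82 9 -50; 82 15 -46; 82 16 -50; 83 10 -51; 83 14 -50; 84 13 -51; 84 9 -64; 84 15 -51; 85 13 -51; 86 14 -52; 86 10 -50; 86 11 -51; 87 8 -51; 87 9 -52; 88 15 -41; 88 12 -51; 88 15 -50; 88 15 -43; 89 13 -50; 90 8 -52; 90 15 -46; 90 9 -64; 90 14 -51; 90 10 -50; 90 13 -53; 91 11 -51; 91 15 -51; 91 8 -55; 92 15 -47; 92 12 -50; 93 14 -51; 94 9 -51; 95 10 -50; 95 14 -50; 95 11 -51; 96 9 -64; 96 12 -51; 97 13 -50; 98 13 -50; 98 9 -51; 100 10 -51; 100 12 -51; 101 11 -50; 102 11 -49; 102 12 -52; 104 9 -51; 105 10 -50; 105 11 -50; 109 9 -51; 109 10 -51; 116 9 -50;
```

The depth map shows the slot as a gap in the ring (floor at −62 mm) from about −38° to +12° about the block's z. Its centre is about −13°, so the lug should drop at about 13° clockwise. I'll set that angle, correct the centring and go into the mouth.

```bash
cat >> h.py <<'E'
B0=B0+blockR().apply([-.0007,.0007,0])
E
python3 - <<'E'
from h import *
st(); go(tcp(.13),toolR(12)); go(tcp(.115),toolR(12))
E
```

```text
t 11.35 mid(mm) [  4.11  -0.21 141.73] th [ -0.1  -0.3 -15.9] F [-0.64 -0.26 -2.02] M [0.02 0.69 0.  ] w 0.0356 j [ 0.33  0.01 -0.44  0.63 -0.2   0.08]
slide [0.016 0.005 0.047] rot [0.004 0.011 0.973]
slide [0.016 0.005 0.107] rot [0.004 0.011 0.973]
```

Call:
drive_tool(
  slide=[
    [0.016,0.005,0.02],
    [0.016,0.005,0.047],
    [0.016,0.005,0.047],
    [0.016,0.005,0.06],
    [0.016,0.005,0.08],
    [0.016,0.005,0.107],
    [0.016,0.005,0.107],
    [0.016,0.005,0.107],
  ],
  rotation=[
    [0,0.011,0.25],
    [0,0.011,0.5],
    [0,0.011,0.75],
    [0,0.011,0.973],
    [0,0.011,0.973],
    [0,0.011,0.973],
    [0,0.011,0.973],
    [0,0.011,0.973],
  ],
)

```text
clock: 12.35
eef_pos: [0.5481, 0.1219, 0.1956]
tool_rot: [0.136, 0.957, 0.018, 0.258]
ft_force: [-0.6, -0.0, -1.3]
grip_width: 0.0354
grasp_force: 60.4
```

```bash
python3 - <<'E'
from h import *
st(); go(tcp(.115),toolR(12)); go(tcp(.065),toolR(12))
E
```

```text
t 12.35 mid(mm) [ -0.49  -0.29 114.39] th [-0.1  0.1 12. ] F [-1.19 -0.08 -0.81] M [0.03 0.69 0.01] w 0.0354 j [ 0.32  0.05 -0.46  0.57 -0.19  0.56]
slide [-0.002  0.002 -0.002] rot [ 0.002 -0.003  0.001]
slide [-0.002  0.001  0.198] rot [ 0.002 -0.003  0.001]
```

Call:
drive_tool(
  slide=[
    [-0.002,0.001,0.02],
    [-0.002,0.001,0.05],
    [-0.002,0.001,0.08],
    [-0.002,0.001,0.11],
    [-0.002,0.001,0.14],
    [-0.002,0.001,0.17],
    [-0.002,0.001,0.198],
    [-0.002,0.001,0.198],
  ],
  rotation=[
    [0,-0.003,0],
    [0,-0.003,0],
    [0,-0.003,0],
    [0,-0.003,0],
    [0,-0.003,0],
    [0,-0.003,0],
    [0,-0.003,0],
    [0,-0.003,0],
  ],
)

```text
clock: 13.35
eef_pos: [0.573, 0.1202, 0.1522]
tool_rot: [0.136, 0.956, 0.018, 0.258]
ft_force: [0.2, 0.9, -1.9]
grip_width: 0.0351
grasp_force: 60.4
```

```bash
python3 - <<'E'
from h import *
st(); go(tcp(.05),toolR(12))
E
```

```text
t 13.35 mid(mm) [-0.48 -0.21 64.36] th [-0.  0. 12.] F [-0.85  0.89 -1.67] M [0.04 0.71 0.  ] w 0.0351 j [ 0.3   0.15 -0.48  0.45 -0.18  0.54]
slide [-0.002  0.001  0.057] rot [ 0.001 -0.002  0.   ]
```

Call:
drive_tool(
  slide=[
    [-0.002,0.001,0.015],
    [-0.002,0.001,0.03],
    [-0.002,0.001,0.045],
    [-0.002,0.001,0.057],
    [-0.002,0.001,0.065],
    [-0.002,0.001,0.075],
    [-0.002,0.001,0.085],
    [-0.002,0.001,0.085],
  ],
  rotation=[
    [0,0,0],
    [0,0,0],
    [0,0,0],
    [0,0,0],
    [0,0,0],
    [0,0,0],
    [0,0,0],
    [0,0,0],
  ],
)

```text
clock: 14.35
eef_pos: [0.5843, 0.1196, 0.1347]
tool_rot: [0.136, 0.956, 0.018, 0.258]
ft_force: [0.3, 0.3, -1.8]
grip_width: 0.0353
grasp_force: 60.4
```

```bash
python3 - <<'E'
from h import *
st(); go(tcp(.036),toolR(12))
E
```

```text
t 14.35 mid(mm) [ 0.48  0.07 43.55] th [-0.1 -0.  12. ] F [-0.67  0.31 -1.68] M [0.02 0.69 0.03] w 0.0353 j [ 0.29  0.19 -0.48  0.4  -0.18  0.53]
slide [ 0.002 -0.001  0.03 ] rot [ 0.002 -0.     0.   ]
```

Call:
drive_tool(
  slide=[
    [0,0,0.004],
    [0,0,0.008],
    [0,0,0.012],
    [0,0,0.016],
    [0,0,0.016],
    [0,0,0.016],
    [0,0,0.016],
    [0,0,0.016],
  ],
  rotation=[
    [0,0,0],
    [0,0,0],
    [0,0,0],
    [0,0,0],
    [0,0,0],
    [0,0,0],
    [0,0,0],
    [0,0,0],
  ],
)

```text
clock: 15.35
eef_pos: [0.5863, 0.1195, 0.1315]
tool_rot: [0.136, 0.956, 0.018, 0.258]
ft_force: [0.5, 0.2, -1.7]
grip_width: 0.0353
grasp_force: 60.4
```

```bash
python3 - <<'E'
from h import *
st(); go(tcp(.036),toolR(12))
E
```

```text
t 15.35 mid(mm) [ 0.68  0.13 39.78] th [-0.1 -0.  12. ] F [-0.42  0.21 -1.66] M [-0.01  0.69 -0.05] w 0.0353 j [ 0.29  0.2  -0.49  0.39 -0.18  0.53]
slide [ 0.003 -0.001  0.015] rot [0.003 0.001 0.   ]
```

There is no resistance 6 mm past the ring, so the lugs are in the slots. Going on gently.

Call:
drive_tool(
  slide=[
    [0.001,0,0.004],
    [0.001,0,0.008],
    [0.001,0,0.012],
    [0.001,0,0.016],
    [0.001,0,0.018],
    [0.001,0,0.018],
    [0.001,0,0.018],
    [0.001,0,0.018],
  ],
  rotation=[
    [0,0,0],
    [0,0,0],
    [0,0,0],
    [0,0,0],
    [0,0,0],
    [0,0,0],
    [0,0,0],
    [0,0,0],
  ],
)

```text
clock: 16.35
eef_pos: [0.5884, 0.1194, 0.1276]
tool_rot: [0.136, 0.956, 0.018, 0.258]
ft_force: [0.3, -0.2, -1.5]
grip_width: 0.0356
grasp_force: 60.4
```

```bash
python3 - <<'E'
from h import *
st(); go(tcp(.034),toolR(12))
E
```

```text
t 16.35 mid(mm) [ 0.48  0.19 35.31] th [-0.1 -0.  12. ] F [-0.41 -0.21 -1.44] M [0.01 0.67 0.01] w 0.0356 j [ 0.29  0.21 -0.49  0.38 -0.18  0.53]
slide [ 0.002 -0.001  0.005] rot [0.003 0.001 0.   ]
```

Call:
drive_tool(
  slide=[
    [0,0,0.003],
    [0,0,0.004],
    [0,0,0.005],
    [0,0,0.005],
    [0,0,0.006],
    [0,0,0.006],
    [0,0,0.007],
    [0,0,0.007],
  ],
  rotation=[
    [0,0,0.0],
    [0,0,0.12],
    [0,0,0.25],
    [0,0,0.4],
    [0,0,0.55],
    [0,0,0.7],
    [0,0,0.85],
    [0,0,0.98],
  ],
)

```text
clock: 17.35
eef_pos: [0.5892, 0.1193, 0.126]
tool_rot: [0.365, 0.894, 0.081, 0.246]
ft_force: [-0.3, -0.7, -1.0]
grip_width: 0.0354
grasp_force: 60.4
```

```bash
python3 - <<'E'
from h import *
st()
E
```

```text
t 17.35 mid(mm) [ 0.38  0.11 33.51] th [-0.1 -0.  40.2] F [-0.69 -0.73 -0.74] M [-0.08  0.74  0.01] w 0.0354 j [ 0.29  0.21 -0.49  0.38 -0.18  1.02]
```

Call:
drive_tool(
  slide=[
    [0,0,0],
    [0,0,0.001],
    [0,0,0.001],
    [0,0,0.002],
    [0,0,0.002],
    [0,0,0.003],
    [0,0,0.003],
    [0,0,0.003],
  ],
  rotation=[
    [0,0,0.12],
    [0,0,0.25],
    [0,0,0.37],
    [0,0,0.5],
    [0,0,0.62],
    [0,0,0.75],
    [0,0,0.87],
    [0,0,0.98],
  ],
)

```text
clock: 18.35
eef_pos: [0.5896, 0.1193, 0.1253]
tool_rot: [0.571, 0.779, 0.138, 0.219]
ft_force: [-0.3, -0.4, -1.4]
grip_width: 0.0356
grasp_force: 60.5
```

```bash
python3 - <<'E'
from h import *
st()
E
```

```text
t 18.35 mid(mm) [ 0.45  0.18 32.74] th [-0.1  0.  68.3] F [-0.96 -0.43 -1.1 ] M [-0.03  0.67  0.01] w 0.0356 j [ 0.29  0.21 -0.49  0.38 -0.18  1.51]
```

Call:
drive_tool(
  slide=[
    [0,0,0],
    [0,0,0],
    [0,0,0],
    [0,0,0],
    [0,0,0],
    [0,0,0],
    [0,0,0],
    [0,0,0],
  ],
  rotation=[
    [0,0,0.12],
    [0,0,0.25],
    [0,0,0.37],
    [0,0,0.5],
    [0,0,0.6],
    [0,0,0.7],
    [0,0,0.75],
    [0,0,0.75],
  ],
)

```text
clock: 19.35
eef_pos: [0.5897, 0.1193, 0.1254]
tool_rot: [0.705, 0.66, 0.176, 0.19]
ft_force: [-0.6, -0.6, -0.8]
grip_width: 0.0353
grasp_force: 60.5
```

```bash
python3 - <<'E'
from h import *
st()
E
```

```text
t 19.35 mid(mm) [ 0.56  0.17 32.76] th [-0.1  0.  89.6] F [-0.87 -0.64 -0.48] M [-0.    0.66  0.03] w 0.0353 j [ 0.29  0.21 -0.49  0.38 -0.18  1.88]
```

Call:
drive_tool(
  slide=[
    [0,0,0.002],
    [0,0,0.004],
    [0,0,0.004],
    [0,0,0.004],
    [0,0,0.004],
    [0,0,0.004],
    [0,0,0.004],
    [0,0,0.004],
  ],
  rotation=[
    [0,0,0],
    [0,0,0],
    [0,0,0.1],
    [0,0,0.2],
    [0,0,0.3],
    [0,0,0.35],
    [0,0,0.4],
    [0,0,0.4],
  ],
)

```text
clock: 20.35
eef_pos: [0.5901, 0.1193, 0.1255]
tool_rot: [0.767, 0.587, 0.195, 0.172]
ft_force: [-6.4, -1.2, 6.8]
grip_width: 0.0356
grasp_force: 61.6
```

```bash
python3 - <<'E'
from h import *
st()
E
```

```text
t 20.35 mid(mm) [ 0.95  0.2  32.7 ] th [-1.00e-01 -0.00e+00  1.01e+02] F [-2.02 -1.63  9.01] M [-0.34  1.12  0.31] w 0.0356 j [ 0.29  0.21 -0.49  0.37 -0.18  2.08]
```

The leg is flush: pressing 1 mm gives +10 N, and there is torque at the stop. Now the tug.

Call:
drive_tool(
  slide=[
    [0,0,-0.006],
    [0,0,-0.012],
    [0,0,-0.018],
    [0,0,-0.024],
    [0,0,-0.03],
    [0,0,-0.034],
    [0,0,-0.034],
    [0,0,-0.034],
  ],
  rotation=[
    [0,0,0],
    [0,0,0],
    [0,0,0],
    [0,0,0],
    [0,0,0],
    [0,0,0],
    [0,0,0],
    [0,0,0],
  ],
)

```text
clock: 21.35
eef_pos: [0.5864, 0.1195, 0.1314]
tool_rot: [0.768, 0.586, 0.194, 0.172]
ft_force: [6.6, -0.8, -8.0]
grip_width: 0.0349
grasp_force: 61.1
```

```bash
python3 - <<'E'
from h import *
st()
E
```

```text
t 21.35 mid(mm) [ 0.68  0.13 39.65] th [-1.000e-01  0.000e+00  1.011e+02] F [  1.73  -0.32 -10.21] M [-0.06 -0.27  0.45] w 0.0349 j [ 0.29  0.2  -0.49  0.39 -0.18  2.08]
```

The thread holds at about 8.6 N. I'll add 0.8 mm and hold.

Call:
drive_tool(
  slide=[
    [0,0,-0.003],
    [0,0,-0.003],
    [0,0,-0.003],
    [0,0,-0.003],
    [0,0,-0.003],
    [0,0,-0.003],
    [0,0,-0.003],
    [0,0,-0.003],
  ],
  rotation=[
    [0,0,0],
    [0,0,0],
    [0,0,0],
    [0,0,0],
    [0,0,0],
    [0,0,0],
    [0,0,0],
    [0,0,0],
  ],
)

```text
clock: 22.35
eef_pos: [0.5861, 0.1196, 0.1319]
tool_rot: [0.768, 0.586, 0.194, 0.172]
ft_force: [8.1, -0.0, -8.7]
grip_width: 0.0354
grasp_force: 61.1
```

```bash
python3 - <<'E'
from h import *
st()
E
```

```text
t 22.35 mid(mm) [ 0.65  0.15 40.26] th [-1.000e-01  0.000e+00  1.011e+02] F [  2.64   0.57 -11.62] M [-0.08 -0.32  0.44] w 0.0354 j [ 0.29  0.2  -0.49  0.39 -0.18  2.08]
```

Call:
drive_tool(
  slide=[
    [0,0,0.006],
    [0,0,0.012],
    [0,0,0.018],
    [0,0,0.024],
    [0,0,0.029],
    [0,0,0.033],
    [0,0,0.034],
    [0,0,0.034],
  ],
  rotation=[
    [0,0,0],
    [0,0,0],
    [0,0,0],
    [0,0,0],
    [0,0,0],
    [0,0,0],
    [0,0,0],
    [0,0,0],
  ],
)

```text
clock: 23.35
eef_pos: [0.5899, 0.1193, 0.1255]
tool_rot: [0.768, 0.586, 0.194, 0.172]
ft_force: [0.8, -0.8, -0.2]
grip_width: 0.0353
grasp_force: 62.8
```

```bash
python3 - <<'E'
from h import *
st()
E
```

```text
t 23.35 mid(mm) [ 0.72  0.19 32.74] th [-1.000e-01  0.000e+00  1.011e+02] F [ 0.61 -0.72 -0.62] M [-0.22  0.1   0.36] w 0.0353 j [ 0.29  0.21 -0.49  0.38 -0.18  2.08]
```

Call:
drive_tool(
  slide=[
    [0,0,0],
    [0,0,0],
    [0,0,0],
    [0,0,0],
    [0,0,0],
    [0,0,0],
    [0,0,0],
    [0,0,0],
  ],
  rotation=[
    [0,0,0],
    [0,0,0],
    [0,0,0],
    [0,0,0],
    [0,0,0],
    [0,0,0],
    [0,0,0],
    [0,0,0],
  ],
  gripper=0.75,
)

```text
clock: 24.35
eef_pos: [0.5897, 0.1193, 0.1251]
tool_rot: [0.768, 0.586, 0.194, 0.171]
ft_force: [-0.5, 0.5, -0.9]
grip_width: 0.0641
grasp_force: 0.0
```

Call:
drive_tool(
  slide=[
    [0,0,-0.03],
    [0,0,-0.08],
    [0,0,-0.15],
    [0,0,-0.25],
    [0,0,-0.35],
    [0,0,-0.45],
    [0,0,-0.5],
    [0,0,-0.5],
  ],
  rotation=[
    [0,0,0],
    [0,0,0],
    [0,0,0],
    [0,0,0],
    [0,0,0],
    [0,0,0],
    [0,0,0],
    [0,0,0],
  ],
)

```text
clock: 25.35
eef_pos: [0.5276, 0.1241, 0.2348]
tool_rot: [0.767, 0.586, 0.196, 0.172]
ft_force: [-0.6, -0.7, 0.1]
grip_width: 0.0639
grasp_force: 0.0
```

```bash
python3 - <<'E'
from h import *
st(); c=snap('side'); save(c['image'],'side2.png')
w=snap('wrist'); P=pts(w); Q=blockR().inv().apply(P.reshape(-1,3)-B0)*1000
m=(abs(Q[:,0])<40)&(abs(Q[:,1])<40)&(Q[:,2]>45)&(Q[:,2]<75); q=Q[m]; t=q[q[:,2]>np.percentile(q[:,2],80)-3]
print('end z',np.percentile(q[:,2],[50,90,97]),cv2.minAreaRect(t[:,:2].astype(np.float32)))
f=(abs(Q[:,0])<48)&(abs(Q[:,1])<48)&(abs(Q[:,2])<3); print('face',np.median(Q[f][:,2]))
E
```

```text
t 25.35 mid(mm) [  1.33   0.36 158.68] th [ -0.3  -0.  101.1] F [-0.41 -0.74  0.37] M [-0.01  0.53  0.03] w 0.0639 j [ 0.34 -0.02 -0.43  0.68 -0.2   2.13]
end z [60.27512614 61.29315403 61.7756374 ] ((-0.3343830108642578, 1.4535179138183594), (35.86735153198242, 35.80493927001953), 86.62019348144531)
face 0.38955488544852573
```

View pics/side2.png

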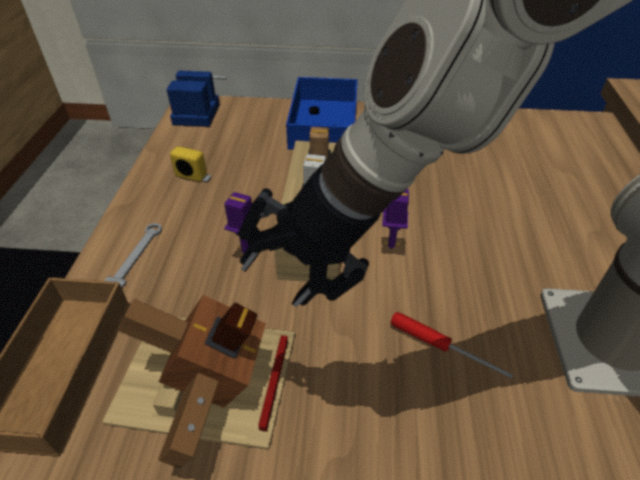

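The walnut leg sits flush in the block at (233,330), its stripe across the strips, and the gripper is clear. Its foot end is about 59.9 mm above the face, against 60 mm when flush.

```bash
python3 -c "
from h import *
print(bot.job_done())"
```

```text
the job is handed in; nothing more can be done
None
```

The walnut leg is screwed home and flush in the block. It held a tug of about 10 N and is released, the pale and white legs were left alone in the rack, and the job is handed in; no verdict came back.

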